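Refit the comb transfer plate of a ribbed-belt conveyor

ROBOT

A 6-joint arm with a two-finger parallel gripper is mounted at the origin on the work surface. World frame = base frame: x ahead of the robot, y to its left, z up, the work surface at z = 0. Lengths are in m, angles in rad, forces in N, time in s.
With the tool pointing down it reaches from about 0.35 to 0.875 m from the base axis. Payload 4.2 kg.
Tool frame: the origin (TCP) lies where the fingers leave the gripper's body, on its centre line; the fingertips stand 70 mm ahead of it and the grasp point (between the pads) lies 51 mm ahead of it; z points along the fingers, y is the line along which they close (so a half turn about z gives the same grasp; the last joint's range is limited). The gripper opens to 87 mm and grips with 3 to 60 N. Pads are 19 mm wide; open, the fingers measure 117 mm over their backs; the gripper's body (75 mm by 190 mm) begins 51 mm behind the grasp point.
Start: joints at [-0.889, 0.385, 0.008, 0, -1.194, -0.259], TCP at [0.256, -0.57, 0.292] pointing down, gripper open.
Joint ranges: [-3.14, 3.14], [-1.21, 2.06], [-1.07, 1.41], [-3.16, 2.05], [-2.99, -0.16], [-3.1, 3.1]. Speed limits (rad/s): [2.79, 2.79, 3.14, 3.14, 3.14, 3.14].

INTERFACE

Orientations are given as a unit quaternion [w, x, y, z].
In Python, from plant import bot gives the robot as it stands.
- The arm moves only by the shell command python3 -m crank 'ROWS'. ROWS is JSON, a list of rows, each an object of numbers: "grip": the opening, from 0 (shut) to 1 (fully open); "x", "y", "z": the shift along the tool's x, y, z in m; "rx", "ry", "rz": the turn, a rotation vector about the tool's x, y, z in degrees. A call has 1 to 20 rows; each row shifts and turns the commanded pose from where the row before left it, along the tool's axes as they then stand; what a row does not reach is not made up. A row lasts 1/10 s, in which the tool goes at most 50 mm and 8.59 degrees, less where a joint would pass 70% of its speed; a pose out of reach is approached as far as the arm can. A call with a gripper value outside its range is refused whole. The fingers move at their own pace and stop on an object; the grip force is fixed at half the most. Time passes only in rows, so rows that do not move let the fingers close. It gives the time, the measured TCP pose, the force, the opening and the grip force at its end, in the units of the state.
- bot.state(): the state, without advancing time (a new reading comes with each control period).
- bot.capture(name): name is "scene" or "top" or "wrist"; returns a dict with "img" (480x640x3 uint8, red, green, blue), "K" (3x3 intrinsics, pixels), "k1" (the pictures are not rectified: a ray, as slopes to the right and down, at radius r is drawn at 1 + k1 r^2 times it, then the intrinsics apply), "extrinsics" (4x4, takes a point from world to camera coordinates). Camera axes: x right, y down, z forward; pixel columns grow to the right and rows downward; lengths in m; the calibration is good to about 2 mm. A picture is of the moment at which its call begins. There is no depth.
- bot.sign_off(): hands the job in; it is judged then, once.
The state is a dict: "clock": time; "joints": joint angles; "qvel": joint speeds; "tau": joint torques, N m; "position": TCP position; "tcp_rot": TCP orientation; "wrist_force": force on the tool from outside, world axes, zero at the start; "torque": the same for the moment, N m; "width": finger opening in m; "gripper_force": force on a finger pad.
Only numpy, scipy, OpenCV 4.12 (cv2) and the standard library are available. Lean on these libraries where they do the work, as an engineer would, in place of code of your own. Each camera call takes 0.05 s, during which the arm holds its last target. There are 200 camera calls.

TASK

Refit the washed white comb plate at the end of the blue conveyor: swing the red latch aside, set the plate on the dark steel bracket so that its five fins lie down between the belt's ribs and it sits flat and fully home, then swing the latch fully back over its tail. Put it in gently, without forcing it or letting it drop, and leave the green comb plate, the packs and the other things where they are.

Things in the scene. Friction and masses are not known exactly. Their poses are not given: they have to be found in the camera images.
- comb_grip (a point): White plastic comb plate, loose, 0.2 kg, right way up on a mat: slab 12 mm thick, 78 wide, with an upright stop wall 10 mm thick, 78 wide, its top 57 mm above the underside. This point: middle of the wall, 34.5 mm above the underside. Axes: x towards the fin tips, z up. Slab runs from x = -33 (tail) to +60 mm, the fins on to +130. Pinch the wall across its thickness (along x)
- comb_tip (a point): Centre of the end face of the white plate's middle fin: 130 mm along x from the wall's mid-plane, 6 mm above the underside. Five fins, each 70 mm long, 7 wide, 12 tall, at 16 mm pitch, the middle one on the plate's centre line
- seat (a point): Where comb_grip is when the plate is fully home, 129.5 mm above the table; fixed to the conveyor, axes as the plate's, x upstream along the belt. The bracket's flat deck lies 34.5 mm below it, from 68 mm behind to 50 mm ahead, 112 mm wide. A lip across the deck, 6 mm high, has its face 35.5 mm behind the seat: 2.5 mm clear of a seated tail
- seat_tip (a point): Where comb_tip is when the plate is fully home: 130 mm upstream of the seat, in the belt's middle channel, on its centre line. The belt has six ribs 5 mm wide with rounded tops at 16 mm pitch, so five channels 11 mm wide for the 7 mm fins. Rib tops are flush with the seated slab's top; channel floors lie 2 mm below the deck
- latch (a joint): Red turn latch, hinge about the vertical through latch_pivot. 0 = shut: its nose (36 mm long, 16 wide, 13.5 to 19.5 mm above the deck, 1.5 above a seated tail) points upstream, the knob downstream. Grows anticlockwise seen from above, to a stop at 1.75 rad. From 1.45 rad on the nose is clear of the plate's way. Stays where left; about 1.5 N at the knob turns it
- latch_knob (a point): Middle of the latch's upright red knob, 15 mm in diameter, 38 tall, 45 mm from the pivot on the side away from the nose; its top is 18 mm above this point, the latch's bar 20 mm below it. At latch = 0 it is 97 mm downstream of the seat
- latch_pivot (a point): Pivot of the latch, fixed to the conveyor, on its centre line 52 mm downstream of (behind) the seat, at the underside of the latch bar
- conveyor: Bench-top conveyor with a blue ribbed belt and, at its downstream end, the dark steel bracket; fixed, stands still. Origin on the table under the seat, x upstream. Ribs begin 64 mm ahead of the origin, curving up over the belt's nose, level from 92 to 520 mm at 107 mm height. Side plates 48 to 56 mm either side from 85 mm on, 105 mm high; guide rods to 133 mm high from 210 mm on
- mat: Black rubber mat on the table, 290 x 250 x 4 mm, under both comb plates. Origin under its centre
- spare: Green comb plate with three broad fins for another line, on the same mat; to be left alone. Same slab and wall sizes, fins 50 mm long. Origin under the wall, x towards the fins
- pack_belt_near: Film-wrapped black tray of bars, 110 x 70 x 30 mm, resting on the belt's ribs. Origin under its centre
- pack_belt_far: The same kind of pack, farther upstream on the belt. Origin under its centre
- pack_a: The same kind of pack on the table. Origin under its centre
- pack_b: The same kind of pack on the table. Origin under its centre
- tub: White lidded tub, 110 mm in diameter, 90 mm tall. Origin under its centre
- tape: Black tape dispenser, 160 x 60 mm, 86 mm tall, amber roll. Origin under its centre
- brush: Blue hand brush lying bristles down, about 210 mm long, 41 mm tall. Origin under its middle
Not all that is in view belongs to the job. What is shaped like the part that bears comb_grip but pink or yellow is not meant.

How it is judged:
On the way, in this order (a step that is already met when the one before it is completed fails the run):
1. the latch has been swung clear of the bracket (value of joint latch above 1.2 rad), for 0.1 s.
2. the white comb plate sits home on the bracket with its fins between the belt's ribs (x of comb_grip in the frame of seat between -0.005 and 0.005 m and y of comb_grip in the frame of seat between -0.004 and 0.004 m and z of comb_grip in the frame of seat between -0.003 and 0.003 m and angle between comb_grip's own z axis and vertical below 0.05 rad and distance between comb_tip and seat_tip below 0.008 m), for 0.2 s.
At the end, for the whole second after the job is handed in: The white comb plate sits home: its wall within 5 mm along and 4 mm across of the seat, within 3 mm in height, tilted less than 0.05 rad, fin tip within 8 mm of its place; it is at rest, and the latch is within 0.2 rad of shut over its tail (all of step 2 and value of joint latch below 0.2 rad and linear speed of comb below 0.02 m/s); the robot touches nothing.
It fails at once if the comb plate is forced against the conveyor or latch (over 60 N) (contact force between comb and conveyor above 60 N).
It fails at once if the comb plate is dropped in: faster than 0.45 m/s within 40 mm of home (distance between comb_grip and seat below 0.04 m and linear speed of comb above 0.45 m/s).
It fails at once if another thing is moved more than 30 mm (distance of any of spare, pack_belt_near, pack_belt_far, pack_a, pack_b, tub, tape, brush from where it was at the start of the episode above 0.03 m).
It also fails if it takes over 67 s, if anything falls off the work surface, if the arm or the gripper's body presses on something with over 40 N, if the wrist force passes 120 N, or if a joint passes its speed limit or range.

## Working session

There is one attempt and no reset: what is moved stays moved. The work goes in short steps, Python scripts to look and compute and a shell command to move; the robot and the scene stay as the last step left them, time stands still between calls to the robot, and variables do not carry over. Pictures are saved under pics/ and viewed, at most 10 in all, crops included, and the job is handed in when it is done.

```bash
ls; mkdir -p pics; cat > h.py <<'E'
import numpy as np, cv2
from plant import bot
def cap(n,f=None):
    c=bot.capture(n)
    if f: cv2.imwrite('pics/'+f,c['img'][:,:,::-1])
    return c
def D(c): return np.array([c['k1'],0,0,0,0.])
def pix(c,P):
    E=np.array(c['extrinsics']);P=np.atleast_2d(np.array(P,float))
    return cv2.projectPoints(P,cv2.Rodrigues(E[:3,:3])[0],E[:3,3],np.array(c['K']),D(c))[0][:,0]
def ray(c,uv,z):
    E=np.array(c['extrinsics']);uv=np.array(uv,float).reshape(-1,1,2)
    n=cv2.undistortPoints(uv,np.array(c['K']),D(c))[:,0]
    d=np.c_[n,np.ones(len(n))]@E[:3,:3]; o=-E[:3,:3].T@E[:3,3]
    return o+d*((z-o[2])/d[:,2])[:,None]
E
python3 - <<'E'
from h import *
a=cap('scene','s1.png');b=cap('top','t1.png')
s=bot.state();print(s)
for c in(a,b):print(c['K'],c['k1'],c['extrinsics'])
E
```

```text
pics
{'clock': 0.1, 'joints': array([-8.89402954e-01,  3.85481300e-01,  6.78409984e-03, -4.09476729e-04,
       -1.19396385e+00, -2.58624450e-01]), 'qvel': array([-0.0016262 , -0.00164221,  0.00283905,  0.00362376,  0.00025701,
       -0.00111282]), 'tau': array([-5.79807347e-04, -3.91689706e+01,  1.87935144e+01,  4.23197910e+00,
        1.34238249e-02, -8.22902484e-05]), 'position': array([ 0.25630701, -0.56960815,  0.29128009]), 'tcp_rot': array([-2.52593934e-04, -2.09739815e-01,  9.77756772e-01,  9.17446586e-04]), 'wrist_force': array([-0.59839892,  0.01440806,  0.43707604]), 'torque': array([-0.05353816,  0.01562117,  0.01349622]), 'gripper_force': 0.0, 'width': 0.08713731513680326}
[[498.22460871   0.         323.1341163 ]
 [  0.         498.22460871 234.75969928]
 [  0.           0.           1.        ]] -0.016110038916673 [[-0.03777557  0.99916205 -0.01575431 -0.09678694]
 [ 0.80678587  0.02119221 -0.59046376 -0.34366684]
 [-0.58963511 -0.03501546 -0.80691037  1.47906209]
 [ 0.          0.          0.          1.        ]]
[[556.21264686   0.         315.5915319 ]
 [  0.         556.21264686 232.03570843]
 [  0.           0.           1.        ]] -0.03863138063740737 [[-2.47216631e-02 -9.99694358e-01  1.74301275e-04  1.18920546e-01]
 [-9.83458734e-01  2.42888727e-02 -1.79496433e-01  5.14924213e-01]
 [ 1.79437338e-01 -4.60886845e-03 -9.83758609e-01  1.62302168e+00]
 [ 0.00000000e+00  0.00000000e+00  0.00000000e+00  1.00000000e+00]]
```

View pics/s1.png

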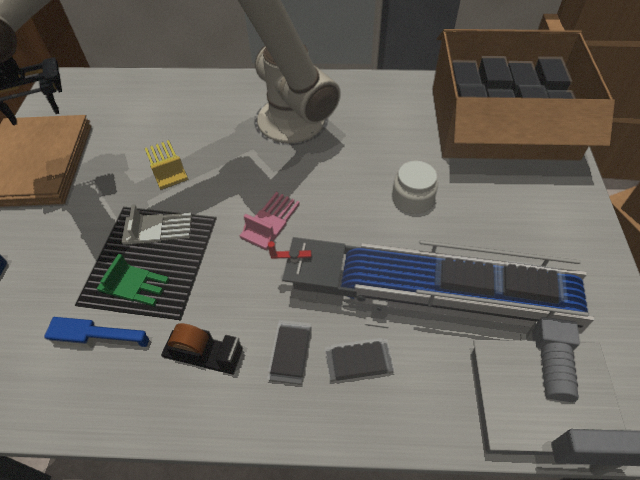

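View pics/t1.png

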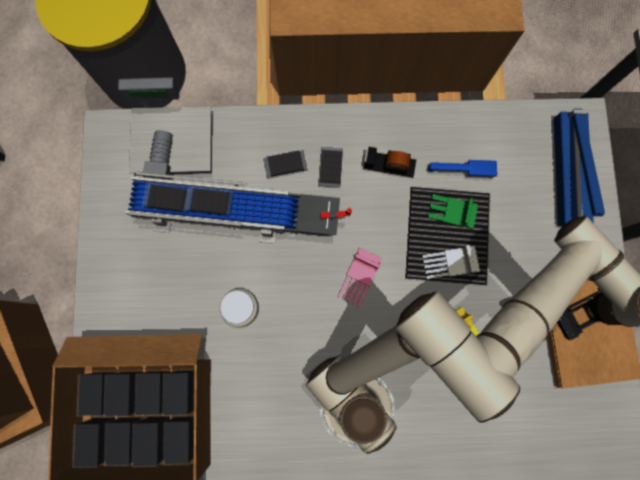

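Candidates for the plate, in the top view: white with five fins on the mat (455,262), green (458,210), pink (362,270) and yellow (467,320). By the description it is the white one. Latch at (337,213), knob near (349,211). Checking with one close crop.

```bash
python3 - <<'E'
import cv2,numpy as np
t=cv2.imread('pics/t1.png');s=cv2.imread('pics/s1.png')
def cr(i,x,y,w,h):return cv2.resize(i[y:y+h,x:x+w],(400,300),interpolation=cv2.INTER_CUBIC)
o=np.vstack([np.hstack([cr(t,415,232,80,60),cr(t,290,185,80,60)]),np.hstack([cr(s,110,195,100,75),cr(s,260,220,100,75)])])
cv2.imwrite('pics/c1.png',o)
E
```

```text
(no output)
```

View pics/c1.png

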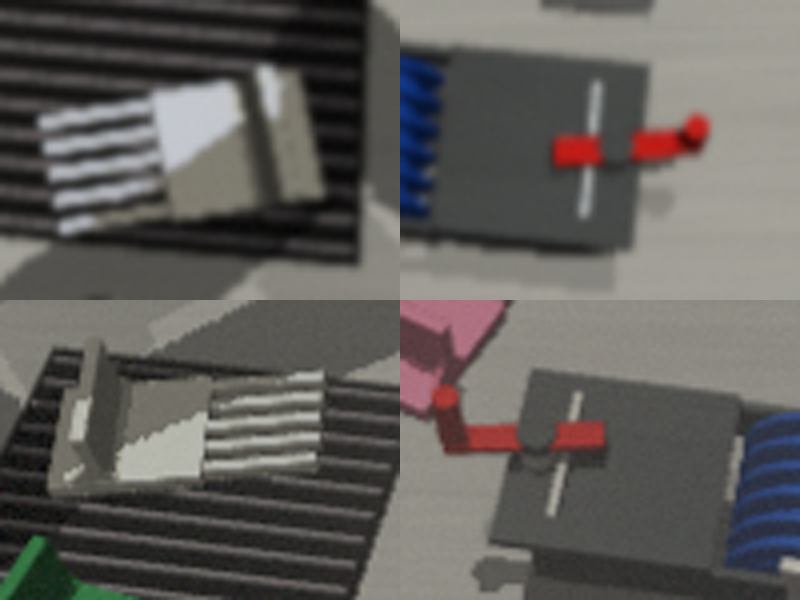

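The crop confirms it: the white plate has five thin fins (tips near top (425,267), tail centre (477,258)). The latch is near shut, knob top at top (349.4,210), pivot near (333,214).

```bash
python3 - <<'E'
from h import *
t=bot.capture('top');s=bot.capture('scene')
T=lambda p,ox=415,oy=232:(ox+p[0]/5,oy+p[1]/5)
S=lambda p,ox,oy:(ox+p[0]/4,oy+p[1]/4)
f=lambda n,a:print(n,np.round(a[:,:2],4).tolist())
f('comb top corners tipL tipR tail tail',ray(t,[T(p) for p in[(40,118),(62,234),(298,70),(325,195)]],.016))
f('comb scene tipL(y-) tipR, tail',ray(s,[S((322,73),110,195),S((318,172),110,195),S((62,90),110,195),S((50,185),110,195)],.016))
f('deck top',ray(t,[T((p[0]-400,p[1]),290,185) for p in[(650,65),(632,250),(452,47),(433,232)]],.095))
f('deck scene',ray(s,[S((p[0]-400,p[1]-300),260,220) for p in[(533,370),(490,543),(740,395),(720,570)]],.095))
f('knob top',np.r_[ray(t,[T((297,125),290,185)],.1525),ray(s,[S((46,97),260,220)],.1525)])
f('pivot',ray(t,[T((217,145),290,185)],.112))
E
```

```text
comb top corners tipL tipR tail tail [[0.4425, -0.2185], [0.3716, -0.2277], [0.468, -0.3783], [0.391, -0.389]]
comb scene tipL(y-) tipR, tail [[0.3765, -0.2226], [0.4529, -0.21], [0.3941, -0.3844], [0.4669, -0.3717]]
deck top [[0.609, 0.032], [0.4986, 0.0461], [0.6228, 0.1484], [0.5121, 0.1617]]
deck scene [[0.5017, 0.051], [0.6135, 0.0367], [0.5156, 0.1659], [0.6262, 0.1569]]
knob top [[0.5594, 0.0095], [0.5614, 0.0142]]
pivot [[0.5576, 0.0535]]
```

```bash
cat >> h.py <<'E'
def goto(x,y,z,yaw=None):
    "tool-frame shift (m) to TCP world target, and rz deg to bring tool y to yaw (deg)"
    from scipy.spatial.transform import Rotation as R
    s=bot.state();r=R.from_quat(s['tcp_rot'],scalar_first=True)
    print('now',np.round(s['position'],4),'shift',np.round(r.inv().apply(np.array([x,y,z])-s['position']),4),end=' ')
    Y=r.apply([0,1,0]);a=np.degrees(np.arctan2(Y[1],Y[0]));print('yaw',round(a,2),'rz',None if yaw is None else round((a-yaw+180)%360-180,2),'z',np.round(r.apply([0,0,1]),3))
E
python3 -m crank '[{"x":-0.0369,"y":0.0291},{"x":-0.0369,"y":0.0291},{"x":-0.0369,"y":0.0291},{"x":-0.0369,"y":0.0291},{"x":-0.0369,"y":0.0291},{"x":-0.0369,"y":0.0291},{"x":-0.0369,"y":0.0291},{"x":-0.0369,"y":0.0291},{"x":-0.0369,"y":0.0291},{"x":-0.0369,"y":0.0291},{"x":-0.0369,"y":0.0291},{"x":-0.0369,"y":0.0291},{"x":-0.0369,"y":0.0291},{"x":-0.0369,"y":0.0291},{"rz":7.5},{"rz":7.5},{"rz":7.5},{"rz":7.5},{"grip":0.5},{"grip":0.5}]'
python3 - <<'E'
from h import *
goto(.56,.012,.189,83.4)
c=cap('wrist','w1.png')
print(pix(c,[[.56,.012,.1525],[.5575,.0573,.112],[.5635,.109,.095]]))
E
```

```text
now [ 0.2564 -0.5697  0.2916] shift [-0.5156  0.4058  0.1031] yaw 114.22 rz 30.82 z [-0.001  0.001 -1.   ]
[[742.85236989 764.0191152 ]
 [739.1702049  713.75955664]
 [757.26924432 707.51457955]]$[0]: bad value
```

View pics/w1.png

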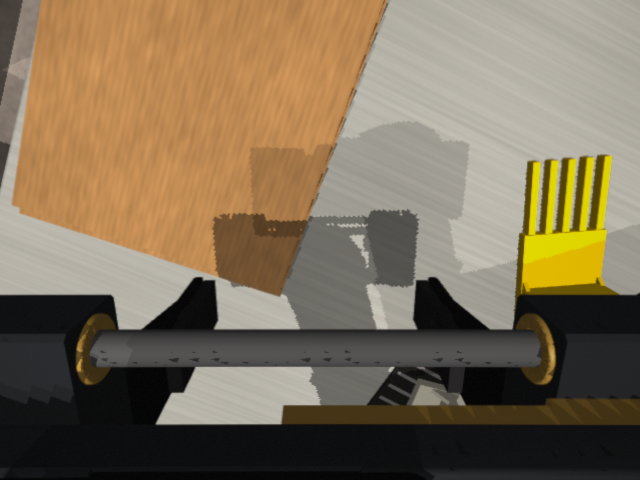

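The wrist view still shows the start place, because the call was refused. Wrist image: fingers at the sides (210 and 430, 290), yellow decoy at right. I'll retry with every key given.

```bash

python3 -m crank '[{"grip":1,"x":-0.0369,"y":0.0291,"z":0,"rx":0,"ry":0,"rz":0},{"grip":1,"x":-0.0369,"y":0.0291,"z":0,"rx":0,"ry":0,"rz":0},{"grip":1,"x":-0.0369,"y":0.0291,"z":0,"rx":0,"ry":0,"rz":0},{"grip":1,"x":-0.0369,"y":0.0291,"z":0,"rx":0,"ry":0,"rz":0},{"grip":1,"x":-0.0369,"y":0.0291,"z":0,"rx":0,"ry":0,"rz":0},{"grip":1,"x":-0.0369,"y":0.0291,"z":0,"rx":0,"ry":0,"rz":0},{"grip":1,"x":-0.0369,"y":0.0291,"z":0,"rx":0,"ry":0,"rz":0},{"grip":1,"x":-0.0369,"y":0.0291,"z":0,"rx":0,"ry":0,"rz":0},{"grip":1,"x":-0.0369,"y":0.0291,"z":0,"rx":0,"ry":0,"rz":0},{"grip":1,"x":-0.0369,"y":0.0291,"z":0,"rx":0,"ry":0,"rz":0},{"grip":1,"x":-0.0369,"y":0.0291,"z":0,"rx":0,"ry":0,"rz":0},{"grip":0.5,"x":0,"y":0,"z":0,"rx":0,"ry":0,"rz":7.7},{"grip":0.5,"x":0,"y":0,"z":0,"rx":0,"ry":0,"rz":7.7},{"grip":0.5,"x":0,"y":0,"z":0,"rx":0,"ry":0,"rz":7.7},{"grip":0.5,"x":0,"y":0,"z":0,"rx":0,"ry":0,"rz":7.7}]'
python3 - <<'E'
from h import *
goto(.56,.012,.189,83.4)
c=cap('wrist','w2.png')
print(pix(c,[[.56,.012,.1525],[.5575,.0573,.112],[.5635,.109,.095]]))
E
```

```text
clock: 1.75
position: [0.4952, -0.1112, 0.2922]
tcp_rot: [-0.0, 0.06, 0.998, 0.0]
wrist_force: [-0.5, -0.5, 0.3]
width: 0.0629
gripper_force: 0.0
now [ 0.4952 -0.1112  0.2922] shift [-0.0496  0.13    0.1031] yaw 83.14 rz -0.26 z [-0.  0. -1.]
[[518.10761007 321.57633447]
 [554.42466027 284.59060953]
 [610.10552454 275.48099313]]
```

View pics/w2.png

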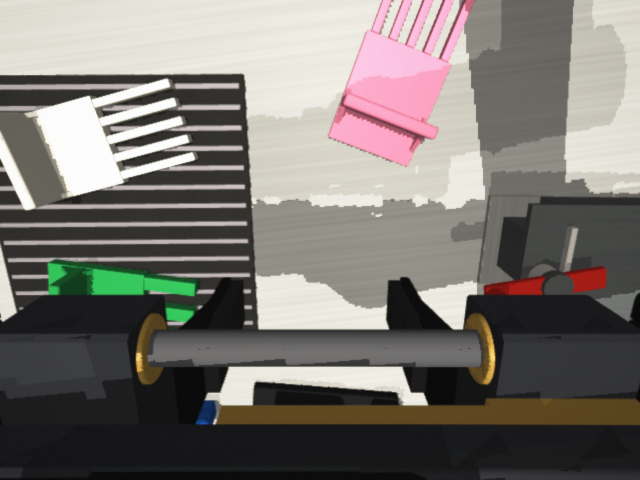

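The wrist view shows the white plate (middle fin tip ≈(183,121), slab front corners (92,97),(123,183)), the pivot bolt at (557,285) close to its prediction, and the bracket's deck. Going to the knob.

```bash

python3 - <<'E'
from h import *
s=bot.state();c=bot.capture('wrist')
r=ray(c,[(183,121),(92,97),(123,183),(557,285)],.016);r2=ray(c,[(557,285)],.117)
tip=r[0,:2];m=(r[1,:2]+r[2,:2])/2;e=r[2,:2]-r[1,:2]
print(r,r2,'len',np.linalg.norm(e),np.linalg.norm(tip-m),np.degrees(np.arctan2(*(tip-m)[::-1])),np.degrees(np.arctan2(*e[::-1])))
E
python3 -m crank '[{"grip":0.5,"x":-0.0165,"y":0.0433,"z":0,"rx":0,"ry":0,"rz":0},{"grip":0.5,"x":-0.0165,"y":0.0433,"z":0,"rx":0,"ry":0,"rz":0},{"grip":0.5,"x":-0.0165,"y":0.0433,"z":0,"rx":0,"ry":0,"rz":0},{"grip":0.5,"x":0,"y":0,"z":0.03,"rx":0,"ry":0,"rz":0},{"grip":0.5,"x":0,"y":0,"z":0.03,"rx":0,"ry":0,"rz":0},{"grip":0.5,"x":0,"y":0,"z":0,"rx":0,"ry":0,"rz":0}]'
python3 - <<'E'
from h import *
goto(.56,.012,.189,83.4)
c=cap('wrist','w3.png')
cap('top','t3.png')
E
```

```text
[[ 0.40996935 -0.21710706  0.016     ]
 [ 0.38097183 -0.29051264  0.016     ]
 [ 0.45689365 -0.2833598   0.016     ]
 [ 0.60807988  0.11529157  0.016     ]] [[0.55608529 0.0559359  0.117     ]] len 0.07625802274191118 0.07040208479298084 97.31458138329482 5.382132149880143
clock: 2.45
position: [0.557, 0.0118, 0.228]
tcp_rot: [-0.005, 0.056, 0.998, -0.001]
wrist_force: [-0.6, -0.1, -0.2]
width: 0.0441
gripper_force: 0.0
now [0.557  0.0118 0.228 ] shift [-0.0033  0.0006  0.039 ] yaw 83.56 rz 0.16 z [-0.01  -0.002 -1.   ]
```

View pics/w3.png

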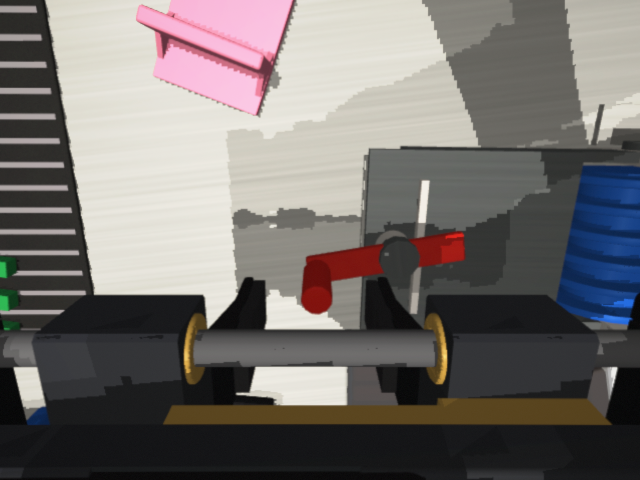

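Knob top at (317,298), midway between the fingers (255 and 375); pivot bolt at (398,258); the lip line runs from (425,181) to (413,313).

```bash

python3 - <<'E'
from h import *
c=bot.capture('wrist')
k=ray(c,[(317,298)],.1525);p=ray(c,[(398,256)],.12);l=ray(c,[(425,181),(413,313)],.101);d=ray(c,[(367,150)],.095)
print(k,p,l,d,pix(c,[[.5575,.0573,.095]]))
print('knob dir',np.degrees(np.arctan2(*(k-p)[0,1::-1])),'dist',np.linalg.norm((k-p)[0,:2]),'lip dir',np.degrees(np.arctan2(*(l[1]-l[0])[1::-1])))
goto(k[0,0],k[0,1],.189)
E
```

```text
[[0.5645776  0.01240155 0.1525    ]] [[0.56030613 0.05676144 0.12      ]] [[0.52497085 0.0773577  0.101     ]
 [0.60556961 0.06718554 0.101     ]] [[0.50504532 0.04731305 0.095     ]] [[390.44379968 237.33197128]]
knob dir -84.49987207068158 dist 0.0445650721154985 lip dir -7.1931247077690115
now [0.5601 0.0117 0.2337] shift [-0.0042  0.0012  0.0447] yaw 83.5 rz None z [ 0.002 -0.    -1.   ]
```

```bash

python3 -m crank '[{"grip":0.5,"x":-0.0035,"y":0.001,"z":0.015,"rx":0,"ry":0,"rz":0},{"grip":0.5,"x":0,"y":0,"z":0.015,"rx":0,"ry":0,"rz":0},{"grip":0.5,"x":0,"y":0,"z":0.014,"rx":0,"ry":0,"rz":0},{"grip":0.5,"x":0,"y":0,"z":0,"rx":0,"ry":0,"rz":0},{"grip":0.5,"x":0,"y":0,"z":0,"rx":0,"ry":0,"rz":0},{"grip":0.1,"x":0,"y":0,"z":0,"rx":0,"ry":0,"rz":0},{"grip":0.1,"x":0,"y":0,"z":0,"rx":0,"ry":0,"rz":0},{"grip":0.1,"x":0,"y":0,"z":0,"rx":0,"ry":0,"rz":0},{"grip":0.1,"x":0,"y":0,"z":0,"rx":0,"ry":0,"rz":0},{"grip":0.1,"x":0,"y":0,"z":0,"rx":0,"ry":0,"rz":0}]'
python3 - <<'E'
from h import *
goto(.5635,.0125,.189,83.4)
E
```

```text
clock: 3.6
position: [0.5629, 0.0116, 0.1885]
tcp_rot: [-0.0, 0.057, 0.998, -0.001]
wrist_force: [0.5, -3.4, 1.1]
width: 0.0139
gripper_force: 30.0
now [0.5629 0.0116 0.1885] shift [-0.0005  0.0009 -0.0005] yaw 83.46 rz 0.06 z [-0.    -0.002 -1.   ]
```

Knob gripped. Swinging it along the arc.

```bash

python3 -m crank '[{"grip":0.1,"x":-0.0051,"y":0.0021,"z":0,"rx":0,"ry":0,"rz":0},{"grip":0.1,"x":-0.0051,"y":0.0021,"z":0,"rx":0,"ry":0,"rz":0},{"grip":0.1,"x":-0.0051,"y":0.0021,"z":0,"rx":0,"ry":0,"rz":0},{"grip":0.1,"x":-0.004,"y":0.0037,"z":0,"rx":0,"ry":0,"rz":0},{"grip":0.1,"x":-0.004,"y":0.0037,"z":0,"rx":0,"ry":0,"rz":0},{"grip":0.1,"x":-0.004,"y":0.0037,"z":0,"rx":0,"ry":0,"rz":0},{"grip":0.1,"x":-0.0024,"y":0.0049,"z":0,"rx":0,"ry":0,"rz":0},{"grip":0.1,"x":-0.0024,"y":0.0049,"z":0,"rx":0,"ry":0,"rz":0},{"grip":0.1,"x":-0.0024,"y":0.0049,"z":0,"rx":0,"ry":0,"rz":0},{"grip":0.1,"x":-0.0005,"y":0.0055,"z":0,"rx":0,"ry":0,"rz":0},{"grip":0.1,"x":-0.0005,"y":0.0055,"z":0,"rx":0,"ry":0,"rz":0},{"grip":0.1,"x":-0.0005,"y":0.0055,"z":0,"rx":0,"ry":0,"rz":0},{"grip":0.1,"x":0,"y":0,"z":0,"rx":0,"ry":0,"rz":0},{"grip":0.1,"x":0,"y":0,"z":0,"rx":0,"ry":0,"rz":0},{"grip":0.1,"x":0,"y":0,"z":0,"rx":0,"ry":0,"rz":0}]'
python3 - <<'E'
from h import *
goto(.6045,.0560,.189,83.4)
E
```

```text
clock: 5.1
position: [0.6133, 0.0577, 0.1895]
tcp_rot: [0.012, 0.056, 0.998, 0.002]
wrist_force: [23.3, -4.3, -13.4]
width: 0.0096
gripper_force: 31.2
now [0.6133 0.0577 0.1895] shift [ 0.0086 -0.0027  0.0003] yaw 83.55 rz 0.15 z [ 0.023  0.004 -1.   ]
```

The opening (9.6 mm) and the 23 N side force say the knob slid to the pad edge. I'll release, rise and look.

```bash

python3 -m crank '[{"grip":0.5,"x":0,"y":0,"z":0,"rx":0,"ry":0,"rz":0},{"grip":0.5,"x":0,"y":0,"z":0,"rx":0,"ry":0,"rz":0},{"grip":0.5,"x":0,"y":0,"z":0,"rx":0,"ry":0,"rz":0},{"grip":0.5,"x":0,"y":0,"z":-0.03,"rx":0,"ry":0,"rz":0},{"grip":0.5,"x":0,"y":0,"z":-0.04,"rx":0,"ry":0,"rz":0},{"grip":0.5,"x":0,"y":-0.04,"z":-0.03,"rx":0,"ry":0,"rz":0},{"grip":0.5,"x":0,"y":-0.03,"z":0,"rx":0,"ry":0,"rz":0},{"grip":0.5,"x":0.02,"y":0,"z":0,"rx":0,"ry":0,"rz":0},{"grip":0.5,"x":0,"y":0,"z":0,"rx":0,"ry":0,"rz":0},{"grip":0.5,"x":0,"y":0,"z":0,"rx":0,"ry":0,"rz":0}]'
python3 - <<'E'
from h import *
goto(.6045,.0560,.189,83.4)
w=cap('wrist','w4.png');t=cap('top','t4.png')
a=cv2.resize(t['img'][180:255,290:350],(480,600),interpolation=cv2.INTER_CUBIC)
b=cv2.resize(w['img'],(320,240)); cv2.imwrite('pics/c4.png',np.hstack([a,np.vstack([b,np.zeros((360,320,3),np.uint8)])])[:,:,::-1])
E
```

```text
clock: 6.1
position: [0.576, -0.0105, 0.2884]
tcp_rot: [-0.0, 0.057, 0.998, -0.0]
wrist_force: [-0.7, 0.2, 0.3]
width: 0.0437
gripper_force: 0.0
now [ 0.576  -0.0105  0.2884] shift [-0.0207  0.0693  0.0994] yaw 83.45 rz 0.05 z [-0. -0. -1.]
```

View pics/w4.png

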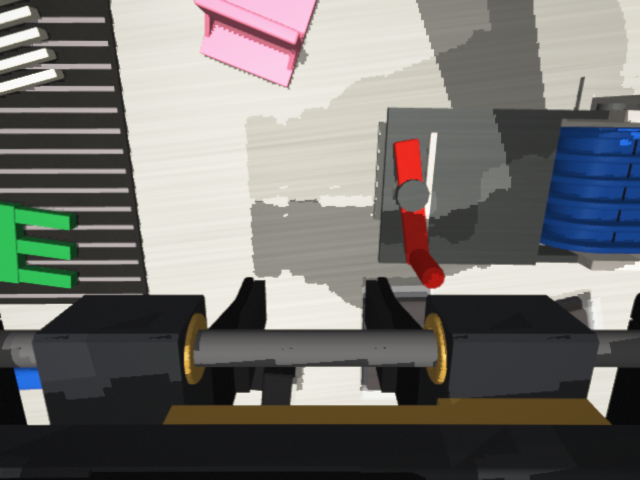

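The latch is now open: knob top at (432,277), bolt (412,194), nose (407,147) parallel to the lip and clear of it. Deck downstream corners at (388,108) and (378,262). Working out the angle and refining the seat.

```bash

python3 - <<'E'
from h import *
c=bot.capture('wrist')
k=ray(c,[(432,277)],.1525)[0];p=ray(c,[(412,193)],.12)[0];l=ray(c,[(434,133),(426,253)],.101);d=ray(c,[(388,108),(378,262)],.095)
ang=lambda v:np.degrees(np.arctan2(v[1],v[0]))
print('knob',k,'piv',p,'lip',l[:,:2],'deck',d[:,:2],np.linalg.norm(d[1]-d[0]),ang(l[1]-l[0]),ang(d[1]-d[0]))
print('knob dist',np.linalg.norm((k-p)[:2]),'angle',np.radians(ang((k-p))+96.9))
dm=d.mean(0)[:2];u=np.array([np.cos(np.radians(83.1)),np.sin(np.radians(83.1))]);print('seat from deck',dm+.068*u,'from pivot',p[:2]+.052*u)
goto(.426,-.347,.3,97)
E
```

```text
knob [0.60199311 0.058762   0.1525    ] piv [0.5559285  0.05617815 0.12      ] lip [[0.52091488 0.07680681]
 [0.60565322 0.06847882]] deck [[0.50144666 0.04819732]
 [0.61103118 0.03387885]] 0.11051599815806094 -5.612944706374176 -7.4441765996555604
knob dist 0.04613701656064475 angle 1.7472572019125072
seat from deck [0.56440822 0.10854558] from pivot [0.56217561 0.10780153]
now [ 0.5767 -0.0101  0.288 ] shift [ 0.1114 -0.3518 -0.0119] yaw 83.47 rz -13.53 z [-0. -0. -1.]
```

```bash

python3 -m crank '[{"grip":0.7,"x":0.0139,"y":-0.044,"z":0,"rx":0,"ry":0,"rz":0},{"grip":0.7,"x":0.0139,"y":-0.044,"z":0,"rx":0,"ry":0,"rz":0},{"grip":0.7,"x":0.0139,"y":-0.044,"z":0,"rx":0,"ry":0,"rz":0},{"grip":0.7,"x":0.0139,"y":-0.044,"z":0,"rx":0,"ry":0,"rz":0},{"grip":0.7,"x":0.0139,"y":-0.044,"z":0,"rx":0,"ry":0,"rz":0},{"grip":0.7,"x":0.0139,"y":-0.044,"z":0,"rx":0,"ry":0,"rz":0},{"grip":0.7,"x":0.0139,"y":-0.044,"z":0,"rx":0,"ry":0,"rz":0},{"grip":0.7,"x":0.0139,"y":-0.044,"z":0,"rx":0,"ry":0,"rz":0},{"grip":0.7,"x":0,"y":0,"z":0.03,"rx":0,"ry":0,"rz":-6.8},{"grip":0.7,"x":0,"y":0,"z":0.03,"rx":0,"ry":0,"rz":-6.8},{"grip":0.7,"x":0,"y":0,"z":0.03,"rx":0,"ry":0,"rz":0},{"grip":0.7,"x":0,"y":0,"z":0,"rx":0,"ry":0,"rz":0},{"grip":0.7,"x":0,"y":0,"z":0,"rx":0,"ry":0,"rz":0}]'
python3 - <<'E'
from h import *
goto(.426,-.346,.0915,97)
w=cap('wrist','w5.png')
u=np.array([-.122,.9925]);n=np.array([-.9925,-.122]);g=np.array([.426,-.346])
print(pix(w,[[*(g+a*u+b*n),z] for a,b,z in[(-.005,.039,.061),(.005,.039,.061),(-.005,-.039,.061),(.130,0,.016)]]))
E
```

```text
clock: 7.55
position: [0.4263, -0.3478, 0.1984]
tcp_rot: [-0.0, -0.062, 0.998, -0.0]
wrist_force: [0.4, -0.2, -0.8]
width: 0.0609
gripper_force: 0.0
now [ 0.4263 -0.3478  0.1984] shift [-0.      0.0018  0.1069] yaw 97.07 rz 0.07 z [-0.001 -0.    -1.   ]
[[309.33113948 184.21796476]
 [326.81322978 184.24712889]
 [309.64384926 307.9092517 ]
 [501.84624816 228.9000959 ]]
```

View pics/w5.png

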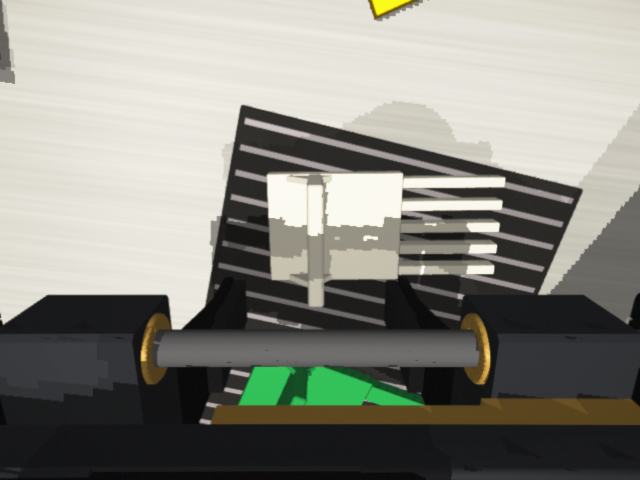

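The white wall lies between the fingers (columns 308–326, rows 175–306; fin tips at 494–505). Checking the offset with rays.

```bash
python3 - <<'E'
from h import *
c=bot.capture('wrist')
ang=lambda v:np.degrees(np.arctan2(v[1],v[0]))
w=ray(c,[(317,176),(316.5,306)],.061);t=ray(c,[(505,182),(499,227),(494,270)],.016);s=ray(c,[(268,172),(402,172),(400,279),(271,280)],.016)
print(w[:,:2],w.mean(0),np.linalg.norm(w[1]-w[0]),ang(w[1]-w[0]));print(t[:,:2],ang(t[2]-t[0]));print(s[:,:2],ang(s[1]-s[0]),ang(s[2]-s[3]),ang(s[3]-s[0]))
m=w.mean(0);print(ang(t[1]-m),np.linalg.norm((t[1]-m)[:2]))
E
```

```text
[[ 0.38369128 -0.3522765 ]
 [ 0.46490663 -0.34236026]] [ 0.42429896 -0.34731838  0.061     ] 0.08181848227757073 6.9612472583050575
[[ 0.37848484 -0.22327817]
 [ 0.41016682 -0.21924648]
 [ 0.44240711 -0.21463043]] 7.7044952880993245
[[ 0.39172639 -0.38477932]
 [ 0.38043341 -0.29432038]
 [ 0.4579568  -0.28126368]
 [ 0.47058841 -0.37539641]] 97.11604638481755 97.64282521572896 6.78508946120891
96.29684839097784 0.1288492502885673
```

```bash

python3 -m crank '[{"grip":0.7,"x":0.0017,"y":0,"z":0.025,"rx":0,"ry":0,"rz":0},{"grip":0.7,"x":0,"y":0,"z":0.025,"rx":0,"ry":0,"rz":0},{"grip":0.7,"x":0,"y":0,"z":0.025,"rx":0,"ry":0,"rz":0},{"grip":0.7,"x":0,"y":0,"z":0.02,"rx":0,"ry":0,"rz":0},{"grip":0.7,"x":0,"y":0,"z":0.012,"rx":0,"ry":0,"rz":0},{"grip":0.7,"x":0,"y":0,"z":0,"rx":0,"ry":0,"rz":0},{"grip":0.05,"x":0,"y":0,"z":0,"rx":0,"ry":0,"rz":0},{"grip":0.05,"x":0,"y":0,"z":0,"rx":0,"ry":0,"rz":0},{"grip":0.05,"x":0,"y":0,"z":0,"rx":0,"ry":0,"rz":0},{"grip":0.05,"x":0,"y":0,"z":0,"rx":0,"ry":0,"rz":0},{"grip":0.05,"x":0,"y":0,"z":0,"rx":0,"ry":0,"rz":0},{"grip":0.05,"x":0,"y":0,"z":0,"rx":0,"ry":0,"rz":0},{"grip":0.05,"x":0,"y":0,"z":0,"rx":0,"ry":0,"rz":0},{"grip":0.05,"x":0,"y":0,"z":0,"rx":0,"ry":0,"rz":0}]'
python3 - <<'E'
from h import *
goto(.4263,-.347,.0915,97)
E
```

```text
clock: 9.05
position: [0.4239, -0.3478, 0.0912]
tcp_rot: [-0.0, -0.061, 0.998, -0.0]
wrist_force: [0.4, -0.2, 0.6]
width: 0.0098
gripper_force: 30.0
now [ 0.4239 -0.3478  0.0912] shift [-0.0025  0.0005 -0.0003] yaw 97.03 rz 0.03 z [-0. -0. -1.]
```

Gripped at 9.8 mm. Lifting, turning and carrying to above the seat.

```bash

python3 -m crank '[{"grip":0.05,"x":0,"y":0,"z":-0.02,"rx":0,"ry":0,"rz":0},{"grip":0.05,"x":0,"y":0,"z":-0.03,"rx":0,"ry":0,"rz":0},{"grip":0.05,"x":0,"y":0,"z":-0.04,"rx":0,"ry":0,"rz":0},{"grip":0.05,"x":0,"y":0,"z":-0.04,"rx":0,"ry":0,"rz":4.6},{"grip":0.05,"x":0,"y":0,"z":-0.04,"rx":0,"ry":0,"rz":4.6},{"grip":0.05,"x":0,"y":0,"z":0,"rx":0,"ry":0,"rz":4.7},{"grip":0.05,"x":-0.007,"y":0.0392,"z":0,"rx":0,"ry":0,"rz":0},{"grip":0.05,"x":-0.007,"y":0.0392,"z":0,"rx":0,"ry":0,"rz":0},{"grip":0.05,"x":-0.007,"y":0.0392,"z":0,"rx":0,"ry":0,"rz":0},{"grip":0.05,"x":-0.007,"y":0.0392,"z":0,"rx":0,"ry":0,"rz":0},{"grip":0.05,"x":-0.007,"y":0.0392,"z":0,"rx":0,"ry":0,"rz":0},{"grip":0.05,"x":-0.007,"y":0.0392,"z":0,"rx":0,"ry":0,"rz":0},{"grip":0.05,"x":-0.007,"y":0.0392,"z":0,"rx":0,"ry":0,"rz":0},{"grip":0.05,"x":-0.007,"y":0.0392,"z":0,"rx":0,"ry":0,"rz":0},{"grip":0.05,"x":-0.007,"y":0.0392,"z":0,"rx":0,"ry":0,"rz":0},{"grip":0.05,"x":-0.007,"y":0.0392,"z":0,"rx":0,"ry":0,"rz":0},{"grip":0.05,"x":-0.007,"y":0.0392,"z":0,"rx":0,"ry":0,"rz":0},{"grip":0.05,"x":-0.007,"y":0.0392,"z":0,"rx":0,"ry":0,"rz":0},{"grip":0.05,"x":0,"y":0,"z":0,"rx":0,"ry":0,"rz":0},{"grip":0.05,"x":0,"y":0,"z":0,"rx":0,"ry":0,"rz":0}]'
python3 - <<'E'
from h import *
goto(.5635,.1085,.1822,83.1)
w=cap('wrist','w6.png')
E
```

```text
clock: 11.05
position: [0.563, 0.1098, 0.2601]
tcp_rot: [-0.001, 0.059, 0.998, -0.0]
wrist_force: [-0.9, -0.0, -2.4]
width: 0.0097
gripper_force: 30.0
now [0.563  0.1098 0.2601] shift [-0.0008 -0.0012  0.0779] yaw 83.2 rz 0.1 z [-0.003 -0.001 -1.   ]
```

View pics/w6.png

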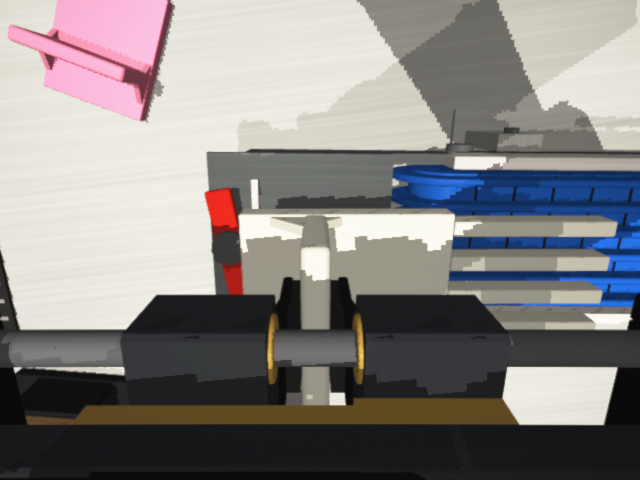

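The plate hangs over the bracket: plate far edge at row 211 (columns 240–455), deck far edge at row 152, lip at (255,190), latch nose at (220,200), belt at right; fins run parallel to the ribs. I'll lower 45 mm and measure plate against deck in the one picture numerically.

```bash

python3 -m crank '[{"grip":0.05,"x":0,"y":0,"z":0.015,"rx":0,"ry":0,"rz":0},{"grip":0.05,"x":0,"y":0,"z":0.015,"rx":0,"ry":0,"rz":0},{"grip":0.05,"x":0,"y":0,"z":0.015,"rx":0,"ry":0,"rz":0},{"grip":0.05,"x":0,"y":0,"z":0,"rx":0,"ry":0,"rz":0},{"grip":0.05,"x":0,"y":0,"z":0,"rx":0,"ry":0,"rz":0},{"grip":0.05,"x":0,"y":0,"z":0,"rx":0,"ry":0,"rz":0}]'
python3 - <<'E'
from h import *
goto(.5635,.1085,.1822,83.1)
w=cap('wrist','w7.png');cap('top','t7.png');cap('scene','s7.png')
im=w['img'].astype(int)
for x in(270,350,380): print('col',x,[tuple(im[y,x]//10) for y in range(134,240,2)])
for y in(200,225,250): print('row',y,[tuple(im[y,x]//10) for x in range(190,270,2)])
for x in(500,540,580): print('col',x,[tuple(im[y,x]//10) for y in range(140,330,3)])
E
```

```text
clock: 11.7
position: [0.564, 0.1088, 0.2173]
tcp_rot: [0.001, 0.06, 0.998, 0.0]
wrist_force: [0.2, 0.2, -2.3]
width: 0.01
gripper_force: 30.0
now [0.564  0.1088 0.2173] shift [ 0.0006 -0.0003  0.0351] yaw 83.09 rz -0.01 z [ 0.002  0.001 -1.   ]
col 270 [(np.int64(21), np.int64(21), np.int64(20)), (np.int64(21), np.int64(21), np.int64(20)), (np.int64(21), np.int64(21), np.int64(20)), (np.int64(21), np.int64(21), np.int64(20)), (np.int64(21), np.int64(21), np.int64(20)), (np.int64(21), np.int64(21), np.int64(20)), (np.int64(21), np.int64(21), np.int64(20)), (np.int64(21), np.int64(21), np.int64(20)), (np.int64(21), np.int64(20), np.int64(19)), (np.int64(8), np.int64(8), np.int64(7)), (np.int64(4), np.int64(5), np.int64(4)), (np.int64(5), np.int64(5), np.int64(5)), (np.int64(11), np.int64(11), np.int64(11)), (np.int64(11), np.int64(11), np.int64(11)), (np.int64(11), np.int64(11), np.int64(11)), (np.int64(11), np.int64(11), np.int64(11)), (np.int64(11), np.int64(11), np.int64(11)), (np.int64(11), np.int64(11), np.int64(11)), (np.int64(11), np.int64(11), np.int64(11)), (np.int64(11), np.
[... 18857 characters left out ...]
(np.int64(11), np.int64(11), np.int64(10)), (np.int64(11), np.int64(11), np.int64(10)), (np.int64(16), np.int64(15), np.int64(14)), (np.int64(19), np.int64(19), np.int64(17)), (np.int64(19), np.int64(19), np.int64(17)), (np.int64(19), np.int64(19), np.int64(17)), (np.int64(19), np.int64(18), np.int64(17)), (np.int64(3), np.int64(10), np.int64(21)), (np.int64(4), np.int64(11), np.int64(23)), (np.int64(8), np.int64(11), np.int64(17)), (np.int64(11), np.int64(11), np.int64(10)), (np.int64(11), np.int64(11), np.int64(10)), (np.int64(11), np.int64(11), np.int64(10)), (np.int64(18), np.int64(18), np.int64(16)), (np.int64(19), np.int64(19), np.int64(17)), (np.int64(13), np.int64(13), np.int64(12))]
```

```bash
python3 - <<'E'
from h import *
c=bot.capture('wrist');s=bot.state();P=s['position'];zt=P[2]-.0527-.0345+.012
a=np.radians(83.1);u=np.array([np.cos(a),np.sin(a)]);n=np.array([-u[1],u[0]])
def q(name,uv,z,un=0,nn=0):
    r=ray(c,[uv],z)[0,:2]-P[:2];print(name,'along %.2f'%(1e3*(r@u)),'across %.2f'%(1e3*(r@n)-nn))
q('deck edge',(270,157.2),.095,nn=56);q('deck edge',(380,157.8),.095,nn=56)
q('side out',(540,162.5),.105,nn=56);q('side in',(540,177.5),.105,nn=48);q('side in',(580,177.5),.105,nn=48)
q('slab edge',(270,213.3),zt,nn=39);q('slab edge',(380,213),zt,nn=39)
for x in(500,540,580):
  q('fin1',(x,229.5),zt,nn=32);q('fin2',(x,263.3),zt,nn=16);q('fin3',(x,297),zt)
q('lip face',(247.5,200),.101);q('tail',(241,250),zt)
E
```

```text
deck edge along -23.15 across -0.47
deck edge along 34.45 across -0.75
side out along 112.90 across -2.06
side in along 114.11 across -1.57
side in along 134.21 across -1.58
slab edge along -18.75 across -2.27
slab edge along 28.11 across -2.11
fin1 along 80.08 across -2.40
fin2 along 82.12 across -1.92
fin3 along 84.25 across -2.20
fin1 along 97.23 across -2.39
fin2 along 99.71 across -1.90
fin3 along 102.29 across -2.16
fin1 along 114.34 across -2.38
fin2 along 117.25 across -1.87
fin3 along 120.29 across -2.13
lip face along -34.99 across 33.97
tail along -31.96 across 20.21
```

Relative to the belt, the plate sits about 1 mm too far to −across and is well placed along. Correcting and lowering to just above the ribs, then measuring again.

```bash

python3 -m crank '[{"grip":0.05,"x":0.001,"y":-0.0003,"z":0.009,"rx":0,"ry":0,"rz":0},{"grip":0.05,"x":0,"y":0,"z":0.009,"rx":0,"ry":0,"rz":0},{"grip":0.05,"x":0,"y":0,"z":0,"rx":0,"ry":0,"rz":0},{"grip":0.05,"x":0,"y":0,"z":0,"rx":0,"ry":0,"rz":0},{"grip":0.05,"x":0,"y":0,"z":0,"rx":0,"ry":0,"rz":0}]'
python3 - <<'E'
from h import *
goto(.5635,.1085,.1822,83.1)
c=cap('wrist','w8.png');P=bot.state()['position'];zt=P[2]-.0527-.0345+.012
a=np.radians(83.1);u=np.array([np.cos(a),np.sin(a)]);n=np.array([-u[1],u[0]])
L=lambda x,y,z:1e3*((ray(c,[(x,y)],z)[0,:2]-P[:2])@n)
im=c['img'].astype(int)
for x in(500,540,580):
    col=im[:,x-2:x+3].mean(1);m=(col[:,2]-col[:,0])>25
    e=[y for y in range(150,330) if m[y]!=m[y-1]]
    print(x,[(y,round(L(x,y-.5,.105),1),round(L(x,y-.5,zt),1)) for y in e])
    print(' ',[(int(v[0]),int(v[2])) for v in col[150:300:2]] if x==560 else '')
    print(' blue', (col[165:235,2]).astype(int).tolist() if x!=500 else '')
for x in (270,380): print(x,im[145:215,x,0].tolist())
E
```

```text
clock: 12.4
position: [0.5628, 0.1091, 0.1983]
tcp_rot: [0.0, 0.06, 0.998, -0.0]
wrist_force: [-1.0, -0.2, -1.9]
width: 0.0098
gripper_force: 30.0
now [0.5628 0.1091 0.1983] shift [-0.0008 -0.0005  0.0161] yaw 83.14 rz 0.04 z [ 0. -0. -1.]
500 [(186, np.float64(45.8), np.float64(48.9)), (216, np.float64(31.6), np.float64(36.1)), (237, np.float64(21.2), np.float64(26.8)), (249, np.float64(15.2), np.float64(21.3)), (271, np.float64(3.8), np.float64(11.0)), (281, np.float64(-1.5), np.float64(6.2)), (304, np.float64(-14.0), np.float64(-5.0)), (311, np.float64(-17.9), np.float64(-8.5))]
  
 blue 
540 [(187, np.float64(45.4), np.float64(48.5)), (216, np.float64(31.6), np.float64(36.1)), (237, np.float64(21.3), np.float64(26.8)), (249, np.float64(15.2), np.float64(21.3)), (271, np.float64(3.8), np.float64(11.1)), (281, np.float64(-1.5), np.float64(6.3)), (304, np.float64(-14.0), np.float64(-5.0)), (311, np.float64(-17.9), np.float64(-8.5))]
  
 blue [96, 96, 96, 96, 107, 121, 123, 124, 125, 124, 125, 125, 125, 126, 127, 127, 127, 127, 125, 120, 109, 94, 85, 85, 87, 107, 132, 128, 105, 88, 8
[... 877 characters left out ...]
 173, 173]
270 [219, 218, 217, 217, 218, 219, 219, 219, 217, 215, 218, 208, 159, 72, 49, 49, 48, 47, 52, 80, 111, 115, 114, 113, 114, 114, 113, 112, 113, 112, 111, 110, 111, 113, 114, 114, 114, 113, 112, 110, 110, 108, 108, 108, 109, 110, 110, 110, 111, 113, 114, 112, 109, 108, 109, 111, 112, 113, 112, 111, 109, 98, 65, 87, 125, 124, 130, 139, 155, 208]
380 [217, 217, 217, 216, 215, 215, 214, 216, 220, 222, 221, 219, 206, 155, 71, 49, 47, 46, 45, 56, 81, 108, 111, 111, 110, 110, 110, 110, 109, 109, 108, 107, 107, 109, 110, 112, 113, 112, 111, 111, 109, 106, 105, 105, 105, 105, 106, 107, 108, 110, 111, 112, 111, 109, 108, 109, 108, 109, 109, 107, 105, 95, 69, 96, 131, 136, 138, 136, 155, 221]
```

Fins and belt now agree to about 0.5 mm. Lowering slowly with a force check.

```bash

python3 -m crank '[{"grip":0.05,"x":-0.0004,"y":0,"z":0.002,"rx":0,"ry":0,"rz":0},{"grip":0.05,"x":0,"y":0,"z":0.002,"rx":0,"ry":0,"rz":0},{"grip":0.05,"x":0,"y":0,"z":0.002,"rx":0,"ry":0,"rz":0},{"grip":0.05,"x":0,"y":0,"z":0.002,"rx":0,"ry":0,"rz":0},{"grip":0.05,"x":0,"y":0,"z":0.002,"rx":0,"ry":0,"rz":0},{"grip":0.05,"x":0,"y":0,"z":0,"rx":0,"ry":0,"rz":0},{"grip":0.05,"x":0,"y":0,"z":0,"rx":0,"ry":0,"rz":0}]'
python3 -c "
from h import *
goto(.5635,.1085,.1822,83.1)"
```

```text
clock: 13.15
position: [0.563, 0.109, 0.1882]
tcp_rot: [-0.0, 0.06, 0.998, -0.0]
wrist_force: [1.1, 1.1, -2.3]
width: 0.0099
gripper_force: 30.0
now [0.563  0.109  0.1882] shift [-0.0006 -0.0004  0.006 ] yaw 83.12 rz 0.02 z [-0. -0. -1.]
```

```bash

python3 -m crank '[{"grip":0.05,"x":0,"y":0,"z":0.0015,"rx":0,"ry":0,"rz":0},{"grip":0.05,"x":0,"y":0,"z":0.0015,"rx":0,"ry":0,"rz":0},{"grip":0.05,"x":0,"y":0,"z":0.001,"rx":0,"ry":0,"rz":0},{"grip":0.05,"x":0,"y":0,"z":0.001,"rx":0,"ry":0,"rz":0},{"grip":0.05,"x":0,"y":0,"z":0.0005,"rx":0,"ry":0,"rz":0},{"grip":0.05,"x":0,"y":0,"z":0,"rx":0,"ry":0,"rz":0},{"grip":0.05,"x":0,"y":0,"z":0,"rx":0,"ry":0,"rz":0}]'
python3 -c "
from h import *
goto(.5635,.1085,.1822,83.1)"
```

```text
clock: 13.85
position: [0.563, 0.109, 0.1828]
tcp_rot: [0.0, 0.06, 0.998, -0.0]
wrist_force: [-0.8, 0.3, -2.0]
width: 0.0098
gripper_force: 30.0
now [0.563  0.109  0.1828] shift [-0.0006 -0.0004  0.0006] yaw 83.13 rz 0.03 z [ 0. -0. -1.]
```

Almost home, still no contact. Easing down the last bit.

```bash

python3 -m crank '[{"grip":0.05,"x":0,"y":0,"z":0.0004,"rx":0,"ry":0,"rz":0},{"grip":0.05,"x":0,"y":0,"z":0.0004,"rx":0,"ry":0,"rz":0},{"grip":0.05,"x":0,"y":0,"z":0,"rx":0,"ry":0,"rz":0},{"grip":0.05,"x":0,"y":0,"z":0,"rx":0,"ry":0,"rz":0}]'; python3 -m crank '[{"grip":0.05,"x":0,"y":0,"z":0.0004,"rx":0,"ry":0,"rz":0},{"grip":0.05,"x":0,"y":0,"z":0.0004,"rx":0,"ry":0,"rz":0},{"grip":0.05,"x":0,"y":0,"z":0,"rx":0,"ry":0,"rz":0},{"grip":0.05,"x":0,"y":0,"z":0,"rx":0,"ry":0,"rz":0}]'
```

```text
clock: 14.25
position: [0.5631, 0.109, 0.1823]
tcp_rot: [0.0, 0.06, 0.998, 0.0]
wrist_force: [-0.7, -0.0, 0.7]
width: 0.0098
gripper_force: 30.0
clock: 14.65
position: [0.563, 0.109, 0.1823]
tcp_rot: [0.0, 0.06, 0.998, 0.0]
wrist_force: [-3.5, -0.1, 5.9]
width: 0.0099
gripper_force: 30.0
```

Contact at the expected height (6 N). Releasing and rising, then moving back to the same viewpoint for a check.

```bash

python3 -m crank '[{"grip":0.4,"x":0,"y":0,"z":-0.0006,"rx":0,"ry":0,"rz":0},{"grip":0.4,"x":0,"y":0,"z":0,"rx":0,"ry":0,"rz":0},{"grip":0.4,"x":0,"y":0,"z":0,"rx":0,"ry":0,"rz":0},{"grip":0.4,"x":0,"y":0,"z":0,"rx":0,"ry":0,"rz":0},{"grip":0.4,"x":0,"y":0,"z":-0.01,"rx":0,"ry":0,"rz":0},{"grip":0.4,"x":0,"y":0,"z":-0.03,"rx":0,"ry":0,"rz":0},{"grip":0.4,"x":0,"y":0,"z":-0.04,"rx":0,"ry":0,"rz":0},{"grip":0.4,"x":0,"y":-0.03,"z":-0.03,"rx":0,"ry":0,"rz":0},{"grip":0.4,"x":-0.02,"y":-0.04,"z":0,"rx":0,"ry":0,"rz":0},{"grip":0.4,"x":0.02,"y":0,"z":0,"rx":0,"ry":0,"rz":0},{"grip":0.4,"x":0,"y":0,"z":0,"rx":0,"ry":0,"rz":0},{"grip":0.4,"x":0,"y":0,"z":0,"rx":0,"ry":0,"rz":0}]'
python3 - <<'E'
from h import *
goto(.603,.0575,.189,83.1)
w=cap('wrist','w9.png')
print(pix(w,[[.602,.058,.1525]]))
E
```

```text
clock: 15.85
position: [0.5547, 0.0395, 0.2925]
tcp_rot: [0.001, 0.06, 0.998, 0.0]
wrist_force: [-0.0, -0.1, -0.1]
width: 0.035
gripper_force: 0.0
now [0.5547 0.0395 0.2925] shift [-0.0456  0.0236  0.1036] yaw 83.14 rz 0.04 z [ 0.001  0.    -1.   ]
[[352.01561872 313.76141074]]
```

View pics/w9.png

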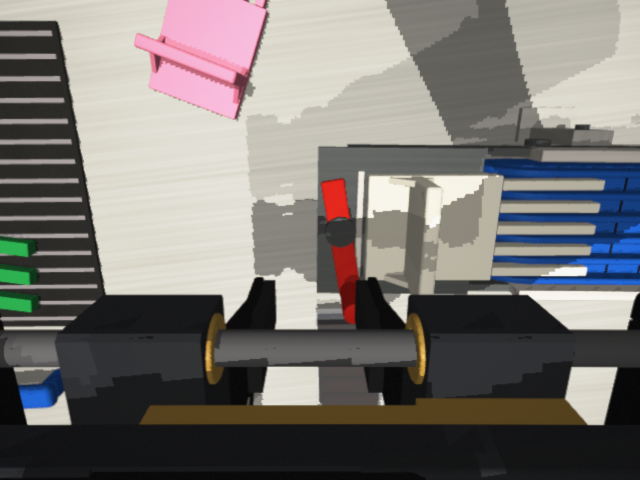

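The plate is seated: fins (500–600, 185–272) lie between ribs, and a narrow even gap shows between tail (368) and lip (360). The latch is still open with its knob at about (350,317), matching the prediction. Now gripping the knob.

```bash

python3 -m crank '[{"grip":0.4,"x":-0.0225,"y":0.012,"z":0,"rx":0,"ry":0,"rz":0},{"grip":0.4,"x":-0.0225,"y":0.012,"z":0,"rx":0,"ry":0,"rz":0},{"grip":0.4,"x":0,"y":0,"z":0.03,"rx":0,"ry":0,"rz":0},{"grip":0.4,"x":0,"y":0,"z":0.03,"rx":0,"ry":0,"rz":0},{"grip":0.4,"x":0,"y":0,"z":0.03,"rx":0,"ry":0,"rz":0},{"grip":0.4,"x":0,"y":0,"z":0.0135,"rx":0,"ry":0,"rz":0},{"grip":0.4,"x":0,"y":0,"z":0,"rx":0,"ry":0,"rz":0},{"grip":0.4,"x":0,"y":0,"z":0,"rx":0,"ry":0,"rz":0},{"grip":0.12,"x":0,"y":0,"z":0,"rx":0,"ry":0,"rz":0},{"grip":0.12,"x":0,"y":0,"z":0,"rx":0,"ry":0,"rz":0},{"grip":0.12,"x":0,"y":0,"z":0,"rx":0,"ry":0,"rz":0},{"grip":0.12,"x":0,"y":0,"z":0,"rx":0,"ry":0,"rz":0},{"grip":0.12,"x":0,"y":0,"z":0,"rx":0,"ry":0,"rz":0}]'
```

```text
clock: 17.2
position: [0.6026, 0.0582, 0.1892]
tcp_rot: [0.001, 0.06, 0.998, 0.0]
wrist_force: [-0.2, 0.8, 2.5]
width: 0.0142
gripper_force: 30.0
```

```bash

python3 -m crank '[{"grip":0.12,"x":0.0003,"y":-0.0047,"z":0,"rx":0,"ry":0,"rz":0},{"grip":0.12,"x":0.0003,"y":-0.0047,"z":0,"rx":0,"ry":0,"rz":0},{"grip":0.12,"x":0.0003,"y":-0.0047,"z":0,"rx":0,"ry":0,"rz":0},{"grip":0.12,"x":0.0003,"y":-0.0047,"z":0,"rx":0,"ry":0,"rz":0},{"grip":0.12,"x":0.0022,"y":-0.0041,"z":0,"rx":0,"ry":0,"rz":0},{"grip":0.12,"x":0.0022,"y":-0.0041,"z":0,"rx":0,"ry":0,"rz":0},{"grip":0.12,"x":0.0022,"y":-0.0041,"z":0,"rx":0,"ry":0,"rz":0},{"grip":0.12,"x":0.0022,"y":-0.0041,"z":0,"rx":0,"ry":0,"rz":0},{"grip":0.12,"x":0.0037,"y":-0.0029,"z":0,"rx":0,"ry":0,"rz":0},{"grip":0.12,"x":0.0037,"y":-0.0029,"z":0,"rx":0,"ry":0,"rz":0},{"grip":0.12,"x":0.0037,"y":-0.0029,"z":0,"rx":0,"ry":0,"rz":0},{"grip":0.12,"x":0.0037,"y":-0.0029,"z":0,"rx":0,"ry":0,"rz":0},{"grip":0.12,"x":0.0048,"y":-0.0012,"z":0,"rx":0,"ry":0,"rz":0},{"grip":0.12,"x":0.0048,"y":-0.0012,"z":0,"rx":0,"ry":0,"rz":0},{"grip":0.12,"x":0.0048,"y":-0.0012,"z":0,"rx":0,"ry":0,"rz":0},{"grip":0.12,"x":0.0048,"y":-0.0012,"z":0,"rx":0,"ry":0,"rz":0},{"grip":0.12,"x":0,"y":0,"z":0,"rx":0,"ry":0,"rz":0},{"grip":0.12,"x":0,"y":0,"z":0,"rx":0,"ry":0,"rz":0}]'
```

```text
clock: 19.0
position: [0.5547, 0.012, 0.189]
tcp_rot: [0.003, 0.06, 0.998, 0.001]
wrist_force: [5.6, -0.4, -1.2]
width: 0.0137
gripper_force: 30.0
```

```bash

python3 -m crank '[{"grip":0.12,"x":0.002,"y":0,"z":0,"rx":0,"ry":0,"rz":0},{"grip":0.12,"x":0,"y":0,"z":0,"rx":0,"ry":0,"rz":0},{"grip":0.12,"x":0,"y":0,"z":0,"rx":0,"ry":0,"rz":0}]'
python3 -m crank '[{"grip":0.4,"x":0,"y":0,"z":0,"rx":0,"ry":0,"rz":0},{"grip":0.4,"x":0,"y":0,"z":0,"rx":0,"ry":0,"rz":0},{"grip":0.4,"x":0,"y":0,"z":0,"rx":0,"ry":0,"rz":0},{"grip":0.4,"x":0,"y":0,"z":-0.03,"rx":0,"ry":0,"rz":0},{"grip":0.4,"x":0,"y":0,"z":-0.04,"rx":0,"ry":0,"rz":0},{"grip":0.4,"x":0,"y":-0.02,"z":-0.04,"rx":0,"ry":0,"rz":0},{"grip":0.4,"x":0,"y":-0.03,"z":0,"rx":0,"ry":0,"rz":0},{"grip":0.4,"x":-0.02,"y":0,"z":0,"rx":0,"ry":0,"rz":0},{"grip":0.4,"x":0,"y":0,"z":0,"rx":0,"ry":0,"rz":0},{"grip":0.4,"x":0,"y":0,"z":0,"rx":0,"ry":0,"rz":0}]'
python3 - <<'E'
from h import *
c=cap('wrist','w10.png')
im=c['img'].astype(int);m=((im[...,0]>60)&(im[...,0]>2*im[...,1])&(im[...,0]>2*im[...,2])&(abs(im[...,1]-im[...,2])<25)).astype(np.uint8)
n,l,st,ce=cv2.connectedComponentsWithStats(m);print([(s.tolist(),np.round(e).tolist()) for s,e in zip(st,ce) if s[4]>40][1:])
seat=np.array([.563,.1086]);a=np.radians(83.1);u=np.array([np.cos(a),np.sin(a)]);p=seat-.052*u
for th in(0,.1,.2,.3):
    d=np.radians(83.1)+th;v=np.array([np.cos(d),np.sin(d)])
    print(th,np.round(pix(c,[[*(p+.036*v),.1145],[*(p-.045*v),.1525]]),1).tolist())
E
```

```text
clock: 19.3
position: [0.5528, 0.0121, 0.189]
tcp_rot: [0.003, 0.06, 0.998, 0.001]
wrist_force: [5.3, -1.0, -1.0]
width: 0.014
gripper_force: 30.0
clock: 20.3
position: [0.5636, -0.0399, 0.2975]
tcp_rot: [-0.001, 0.06, 0.998, -0.0]
wrist_force: [0.5, 0.4, 0.2]
width: 0.0349
gripper_force: 0.0
[([463, 188, 41, 26, 792], [485.0, 200.0]), ([378, 194, 63, 42, 1663], [407.0, 212.0])]
0 [[503.9, 203.3], [397.7, 216.4]]
0.1 [[504.3, 198.2], [397.7, 223.6]]
0.2 [[504.3, 193.1], [398.3, 230.6]]
0.3 [[503.6, 188.1], [399.7, 237.5]]
```

```bash
python3 - <<'E'
from h import *
im=cv2.imread('pics/w10.png')[:,:,::-1].astype(int)
m=((im[...,0]>60)&(im[...,0]>2*im[...,1])&(im[...,0]>2*im[...,2])&(abs(im[...,1]-im[...,2])<25))
for x in(468,475,482,490,496,500):print(x,np.where(m[:,x])[0][[0,-1]],im[np.where(m[:,x])[0],x,0].tolist())
for y in range(194,237,4):print(y,np.where(m[y,370:445])[0][[0,-1]]+370)
E
```

```text
468 [191 213] [151, 214, 234, 240, 240, 237, 229, 204, 189, 176, 192, 222, 227, 184]
475 [190 212] [136, 190, 228, 237, 239, 240, 240, 240, 240, 240, 239, 239, 239, 239, 239, 239, 238, 238, 238, 238, 237, 232, 199]
482 [190 211] [165, 227, 236, 239, 240, 241, 243, 244, 244, 244, 244, 244, 244, 244, 244, 244, 244, 244, 244, 243, 240, 224]
490 [189 210] [177, 239, 248, 251, 251, 251, 251, 251, 251, 251, 251, 251, 251, 251, 251, 251, 251, 251, 251, 243, 184, 170]
496 [189 209] [226, 246, 251, 251, 251, 251, 251, 251, 251, 251, 251, 251, 251, 251, 251, 243, 199, 187, 182, 172, 167]
500 [188 209] [195, 242, 249, 251, 251, 251, 251, 251, 251, 251, 243, 196, 174, 173, 174, 174, 172, 171, 170, 170, 169, 168]
194 [435 440]
198 [399 439]
202 [379 437]
206 [380 436]
210 [379 437]
214 [379 439]
218 [380 428]
222 [382 408]
226 [385 408]
230 [387 407]
234 [391 403]
```

```bash
python3 - <<'E'
from h import *
c=bot.capture('wrist')
r=ray(c,[(470,190.8),(500,187.8)],.1145);d=r[1]-r[0];print('nose edge yaw-83.1 rad',np.arctan2(d[1],d[0])-np.radians(83.1))
r=ray(c,[(475,213),(490,209.3)],.1145);d=r[1]-r[0];print('near edge',np.arctan2(d[1],d[0])-np.radians(83.1))
seat=np.array([.563,.1086]);a=np.radians(83.1);u=np.array([np.cos(a),np.sin(a)]);p=seat-.052*u
for th in(0,.1,.15,.2):
    d=a+th;v=np.array([np.cos(d),np.sin(d)]);w=np.array([-v[1],v[0]])
    # far edge of nose near tip, knob top circle bottom row
    t=np.linspace(0,6.28,60)
    k=pix(c,[[*(p-.045*v+.0075*np.array([np.cos(q),np.sin(q)])),.1525] for q in t])
    print(th,np.round(pix(c,[[*(p+.036*v+.008*w),.1145],[*(p+.015*v+.008*w),.1145]]),1).tolist(),'knob rows',k[:,1].min(),k[:,1].max(),'cols',k[:,0].min(),k[:,0].max())
goto(.5528,.0121,.189,83.1)
E
```

```text
nose edge yaw-83.1 rad 0.10249175889949869
near edge 0.2565064633264551
0 [[505.2, 192.2], [474.6, 192.2]] knob rows 204.54275369303892 228.62366916078994 cols 384.9981485181189 409.8446694339482
0.1 [[504.4, 187.0], [473.5, 190.1]] knob rows 211.84722029946502 235.67842756818925 cols 384.9985200106693 409.71591914239133
0.15 [[503.9, 184.5], [472.9, 189.1]] knob rows 215.44844682871332 239.1572033120847 cols 385.2756218404296 409.9298971623265
0.2 [[503.2, 182.1], [472.3, 188.1]] knob rows 219.00429747878945 242.5925733687077 cols 385.7346913736244 410.32699377489155
now [ 0.5635 -0.0395  0.2977] shift [0.0166 0.05   0.1087] yaw 83.15 rz 0.05 z [-0.002 -0.    -1.   ]
```

The latch stands at about 0.1 rad, within the limit but not fully shut. Regripping the knob for the last nudge.

```bash

python3 -m crank '[{"grip":0.4,"x":0.007,"y":0.025,"z":0,"rx":0,"ry":0,"rz":0},{"grip":0.4,"x":0.0065,"y":0.025,"z":0,"rx":0,"ry":0,"rz":0},{"grip":0.4,"x":0,"y":0,"z":0.035,"rx":0,"ry":0,"rz":0},{"grip":0.4,"x":0,"y":0,"z":0.035,"rx":0,"ry":0,"rz":0},{"grip":0.4,"x":0,"y":0,"z":0.025,"rx":0,"ry":0,"rz":0},{"grip":0.4,"x":0,"y":0,"z":0.013,"rx":0,"ry":0,"rz":0},{"grip":0.4,"x":0,"y":0,"z":0,"rx":0,"ry":0,"rz":0},{"grip":0.4,"x":0,"y":0,"z":0,"rx":0,"ry":0,"rz":0},{"grip":0.12,"x":0,"y":0,"z":0,"rx":0,"ry":0,"rz":0},{"grip":0.12,"x":0,"y":0,"z":0,"rx":0,"ry":0,"rz":0},{"grip":0.12,"x":0,"y":0,"z":0,"rx":0,"ry":0,"rz":0},{"grip":0.12,"x":0,"y":0,"z":0,"rx":0,"ry":0,"rz":0},{"grip":0.12,"x":0.002,"y":0,"z":0,"rx":0,"ry":0,"rz":0},{"grip":0.12,"x":0.002,"y":0,"z":0,"rx":0,"ry":0,"rz":0},{"grip":0.12,"x":0.001,"y":0,"z":0,"rx":0,"ry":0,"rz":0},{"grip":0.12,"x":0.001,"y":0,"z":0,"rx":0,"ry":0,"rz":0},{"grip":0.12,"x":0.001,"y":0,"z":0,"rx":0,"ry":0,"rz":0},{"grip":0.12,"x":0,"y":0,"z":0,"rx":0,"ry":0,"rz":0},{"grip":0.12,"x":0,"y":0,"z":0,"rx":0,"ry":0,"rz":0}]'
```

```text
clock: 22.3
position: [0.5522, 0.012, 0.191]
tcp_rot: [0.003, 0.06, 0.998, 0.0]
wrist_force: [6.9, -2.4, -2.9]
width: 0.0142
gripper_force: 30.0
```

```bash

python3 -m crank '[{"grip":0.4,"x":0,"y":0,"z":0,"rx":0,"ry":0,"rz":0},{"grip":0.4,"x":0,"y":0,"z":0,"rx":0,"ry":0,"rz":0},{"grip":0.4,"x":0,"y":0,"z":0,"rx":0,"ry":0,"rz":0},{"grip":0.4,"x":0,"y":0,"z":-0.03,"rx":0,"ry":0,"rz":0},{"grip":0.4,"x":0,"y":0,"z":-0.04,"rx":0,"ry":0,"rz":0},{"grip":0.4,"x":0,"y":-0.02,"z":-0.04,"rx":0,"ry":0,"rz":0},{"grip":0.4,"x":0,"y":-0.03,"z":0,"rx":0,"ry":0,"rz":0},{"grip":0.4,"x":-0.02,"y":0,"z":0,"rx":0,"ry":0,"rz":0},{"grip":0.4,"x":0,"y":0,"z":0,"rx":0,"ry":0,"rz":0},{"grip":0.4,"x":0,"y":0,"z":0,"rx":0,"ry":0,"rz":0}]'
python3 - <<'E'
from h import *
c=cap('wrist','w11.png');im=c['img'].astype(int)
m=((im[...,0]>60)&(im[...,0]>2*im[...,1])&(im[...,0]>2*im[...,2])&(abs(im[...,1]-im[...,2])<25))
ys,xs=np.where(m);x0,x1=xs.max()-32,xs.max()-4
f=[(x,np.where(m[:,x])[0][0]) for x in range(x0,x1)];k=np.polyfit(*zip(*f),1)
r=ray(c,[(x,np.polyval(k,x)) for x in(x0,x1)],.1145);d=r[1]-r[0];print('latch',np.arctan2(d[1],d[0])-np.radians(83.1),k)
kx=np.where(m[:,385:410])[0].max();print('knob bottom row',kx)
seat=np.array([.563,.1086]);a=np.radians(83.1);u=np.array([np.cos(a),np.sin(a)]);p=seat-.052*u;n=np.array([-u[1],u[0]])
for th in(0,.1):
    v=np.array([np.cos(a+th),np.sin(a+th)]);q=p-.045*v
    print(th,pix(c,[[*(q+.0075*np.array([np.cos(t),np.sin(t)])),.1525] for t in np.linspace(0,6.28,60)])[:,1].max())
# plate check: slab far edge & wall top prediction vs. image brightness
g=im.sum(2)/3
for al in(-.025,-.015,.02,.04):
    P=pix(c,[[*(seat+al*u+b*n),.107] for b in np.arange(.033,.046,.001)]);print(al,[int(g[int(round(y)),int(round(x))]) for x,y in P if x<639])
E
```

```text
clock: 23.3
position: [0.5631, -0.0397, 0.2996]
tcp_rot: [-0.001, 0.06, 0.998, -0.0]
wrist_force: [-0.2, -0.1, -0.4]
width: 0.0349
gripper_force: 0.0
latch 2.718028118953164e-05 [1.60740694e-15 1.93000000e+02]
knob bottom row 228
0 228.23534713727827
0.1 235.2343996959024
-0.025 [248, 248, 248, 243, 192, 108, 106, 109, 110, 106, 105, 104, 104]
-0.015 [229, 229, 229, 234, 196, 66, 56, 58, 57, 56, 55, 54, 54]
0.02 [111, 120, 145, 143, 98, 72, 57, 57, 57, 54, 52, 53, 53]
0.04 [188, 189, 189, 184, 103, 72, 70, 72, 70, 69, 67, 66, 55]
```

Latch fully shut (0.00 rad), plate still in place and level. Handing in.

```bash
python3 -c "
from plant import bot
print(bot.sign_off())"
```

```text
the job is handed in; nothing more can be done
None
```

The white comb plate is back on the bracket with its fins between the ribs, the latch measured fully shut over its tail, and the job was handed in at about 23 s; `sign_off` returned no verdict.

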